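# Show the open swing clamp, then push it shut

### The arm

A 7-joint arm with a two-finger parallel gripper is mounted at the origin on the work surface. World frame = base frame: x ahead of the robot, y to its left, z up, the work surface at z = 0. Lengths are in mm, angles in degrees, forces in N, time in s.
With the tool pointing down it reaches from about 400 to 850 mm from the base axis. Payload 4.5 kg.
Tool frame: the origin (TCP) lies at the very end of the fingers, on their centre line; the grasp point (between the pads) lies 19 mm behind it (bot.pinch_z is the distance from the TCP to the grasp point, in mm); z points along the fingers, x is the direction in which the jaws open and shut, and the axes are right-handed (so a half turn about z gives the same grasp; the last joint's range is limited). The gripper opens to 85 mm and grips with 20 to 120 N. Pads are 22 mm wide; open, the fingers measure 114 mm over their backs; the gripper's body (76 mm by 85 mm) begins 54 mm behind the grasp point. The pads swing forward as they close: fully open they stand 13 mm farther back than shut.
Start: joints at [-63.323, 39.483, -11.15, 89.685, 9.013, 51.709, -12.324], TCP at [261.551, 567.668, 207.217] pointing down, gripper open.
Joint ranges: [-172.22, 172.22], [-26.19, 119.32], [-84.43, 86.54], [7.71, 146.69], [-57.33, 237.33], [2.42, 119.75], [-152.13, 152.13]. Speed limits (degrees/s): [147.25, 147.25, 180, 180, 180, 180, 180].

### API

Orientations are given as [roll, pitch, yaw] about the fixed x, y, z axes, in that order (R = Rz(yaw) Ry(pitch) Rx(roll)).
In Python, from station import state, viewer, bot gives the robot as it stands.
- The arm moves only by the tool move_arm, never from a script. Its arguments are lists of equal length, an entry for each row: "travel": the shift along the tool's x, y, z in units of 25 mm (1.0 is 25 mm), a list of three; "yaw": the turn about the tool's z in units of 5 degrees (1.0 is 5 degrees). In form: {"travel": [[tx, ty, tz], ...], "yaw": [yaw, ...]}. A call has 1 to 20 rows; each row shifts and turns the commanded pose from where the row before left it, along the tool's axes as they then stand; what a row does not reach is not made up. A row lasts 1/8 s, in which the tool goes at most 62.5 mm and 10.7 degrees, less where a joint would pass 70% of its speed; a pose out of reach is approached as far as the arm can. A call is refused whole if a number of a shift passes 1 or a number of a turn 1, either way. A call with a gripper value outside its range is refused whole. "hand" is the opening, from -1 (shut) to 1 (fully open), set as the call begins (left out, the last holds). The fingers move at their own pace and stop on an object; "squeeze" is the grip in N (left out, the last holds). Time passes only in rows, so rows that do not move let the fingers close. It gives the time, the measured TCP pose, the force and the opening at its end, in the units of the state.
- state(): the state, without advancing time (a new reading comes with each control period).
- viewer.camera(name): name is "side" or "top"; returns a dict with "image" (480x640x3 uint8, red, green, blue), "fx", "fy", "cx", "cy" (pixels), "distortion" ([k1, k2, p1, p2, k3] as OpenCV has them; the pictures are not rectified), "R" (3x3) and "t" (3): a world point X has camera coordinates R X + t. Camera axes: x right, y down, z forward; pixel columns grow to the right and rows downward; lengths in mm; the calibration is good to about 2 mm. A picture is of the moment at which its call begins. There is no depth.
- bot.finish_job(): hands the job in, once; it reports no verdict.
Trained networks look in the newest picture that a camera, given by its name, has taken for a name from the list of things; names that differ only in an ending like _2 or _b are one class to them, and where a whole thing is asked for, a point or a joint stands for the part that bears it (a point fixed in the world has none). Each returns a list of dicts, best first, with "confidence" (0 to 1); they miss things now and then, are a little off and sometimes report something else, mostly with a low value. They report only what shows in the picture. A call takes as long as a camera call. They do not tell look-alikes from the thing itself.
- viewer.spot_in(camera, label): "rect" ([left, top, right, bottom] in pixels, round what is visible of it).
- viewer.trace(camera, label): "mask" (480x640 bool, what is visible of it) and "rect" ([left, top, right, bottom] in pixels, round what is visible of it).
The state is a dict: "time_s": time; "joints": joint angles; "qvel": joint speeds; "joint_efforts": joint torques, N m; "tcp_pos": TCP position; "ee_rot": TCP orientation; "ft_force": force on the tool from outside, world axes, zero at the start; "torque": the same for the moment, N m; "gripper_width": opening from 0.0 (shut) to 1.0 (fully open).
Only numpy, scipy, OpenCV 4.12 (cv2) and the standard library are available. Lean on these libraries where they do the work, as an engineer would, in place of code of your own. Each camera call takes 0.05 s, during which the arm holds its last target. There are 200 camera calls.

### The job

One of the three swing clamps on the jig has been left open, off the window profile. Point it out to your workmate: with the fingers shut, hold the fingertips still about 3 cm above the top of that clamp's black knob, without touching it, for two full seconds. Then gently push the knob round with the outside of the fingers, without gripping it, until the arm is fully shut across the profile, and move clear; do not point at the other two clamps, leave them shut, and disturb nothing else.

Things in the scene. Friction and masses are not known exactly. Their poses are not given: they have to be found in the camera images.
- jig: wooden clamping board, 170 mm (its x) by 500 mm (its y), 18 mm thick, lying on the table and fixed there, roughly across the robot's front. Origin: centre of its underside. An aluminium fence runs along it, between the profile and the clamp posts
- profile: white plastic window profile, 60 mm wide, 420 mm long, 45 mm high, lying loose on the board along its y axis; its top is 63 mm above the table. Origin: centre of its underside
- clamp_a: grey post of one of three like swing clamps, 36 x 36 mm, 48 mm high, fixed on the jig board on the far side of the profile, 150 mm from the next. Its steel arm and black knob count as part of it. Origin: centre of the post's underside, on the vertical axis about which the arm swings, 18 mm above the table; axes parallel to the board's. Which clamp stands where varies
- swing_a (a joint): swing of the arm of clamp_a, rad: 0 = shut, against its stop, the arm pointing along the post's -x, across the profile; at q the arm points along (-cos q, sin q) in the post's x, y, so 1.57 lies along the post's +y beside the profile; range 0 to 1.7. A stiff pivot (0.12 N m): it stays where it is left. The arm is a steel bar 22 mm wide, its underside 69 mm and its top 81 mm above the table
- knob_a (a point): centre of the top of the black upright knob on the arm of clamp_a: 90 mm from the swing axis, 121 mm above the table. The knob is 20 mm thick at its widest and rises 40 mm above the arm
- clamp_b: grey post of one of three like swing clamps, 36 x 36 mm, 48 mm high, fixed on the jig board on the far side of the profile, 150 mm from the next. Its steel arm and black knob count as part of it. Origin: centre of the post's underside, on the vertical axis about which the arm swings, 18 mm above the table; axes parallel to the board's. Which clamp stands where varies
- swing_b (a joint): swing of the arm of clamp_b, rad: 0 = shut, against its stop, the arm pointing along the post's -x, across the profile; at q the arm points along (-cos q, sin q) in the post's x, y, so 1.57 lies along the post's +y beside the profile; range 0 to 1.7. A stiff pivot (0.12 N m): it stays where it is left. The arm is a steel bar 22 mm wide, its underside 69 mm and its top 81 mm above the table
- knob_b (a point): centre of the top of the black upright knob on the arm of clamp_b: 90 mm from the swing axis, 121 mm above the table. The knob is 20 mm thick at its widest and rises 40 mm above the arm
- clamp_c: grey post of one of three like swing clamps, 36 x 36 mm, 48 mm high, fixed on the jig board on the far side of the profile, 150 mm from the next. Its steel arm and black knob count as part of it. Origin: centre of the post's underside, on the vertical axis about which the arm swings, 18 mm above the table; axes parallel to the board's. Which clamp stands where varies
- swing_c (a joint): swing of the arm of clamp_c, rad: 0 = shut, against its stop, the arm pointing along the post's -x, across the profile; at q the arm points along (-cos q, sin q) in the post's x, y, so 1.57 lies along the post's +y beside the profile; range 0 to 1.7. A stiff pivot (0.12 N m): it stays where it is left. The arm is a steel bar 22 mm wide, its underside 69 mm and its top 81 mm above the table
- knob_c (a point): centre of the top of the black upright knob on the arm of clamp_c: 90 mm from the swing axis, 121 mm above the table. The knob is 20 mm thick at its widest and rises 40 mm above the arm
- tape_roll: grey tape roll lying flat, 110 mm across, 48 mm high. Not part of the job
- cleaner: white bottle, 64 mm across, 150 mm high, standing. Not part of the job
- screwdriver: screwdriver lying on the table. Not part of the job
- marker: white and black marker pen, about 145 mm long, lying on the table. Not part of the job
- window_handle: loose white window handle, about 125 mm long, 54 mm high. Not part of the job
- drill: blue cordless drill standing on its battery, about 200 mm high. Not part of the job
- corner_block: small aluminium angle, 30 x 40 mm, 38 mm high, on the jig board between two posts (lower than the arms). Not part of the job
- hinge_part: steel hinge leaf, 24 x 56 mm, 12 mm high, on the jig board between two posts (lower than the arms). Not part of the job
Mind the look-alikes: they are no part of the job. What is shaped like the cleaner but green is not meant.

How it is judged (in metres and radians):
On the way, in this order (a step that is already met when the one before it is completed fails the run):
1. the fingertips stay just above the open clamp's knob (grasp point within 25 mm of it sideways and 15 to 85 mm above its top) for 1.5 s, touching nothing of the clamp, which has not been moved (horizontal distance between the grasp point and knob_a below 0.025 m and z of the grasp point in the frame of knob_a between 0.015 and 0.085 m and contact force between each of the arm, the fingers and clamp_a below 0.2 N and distance of knob_a from where it was at the start of the episode below 0.006 m), for 1.5 s.
2. the open arm is pushed fully shut (within 0.08 rad of its stop) (value of joint swing_a below 0.08 rad), for 0.2 s.
At the end, for the whole second after the job is handed in: all three arms within 0.08 rad of shut and at rest, the profile within 12 mm of where it lay, the bystanders within 25 mm of where they were and the bottle and drill upright (value of joint each of swing_a, swing_b, swing_c below 0.08 rad and velocity of joint swing_a between -0.02 and 0.02 rad/s and distance of profile from where it was at the start of the episode below 0.012 m and linear speed of profile below 0.02 m/s and distance of each of tape_roll, cleaner, screwdriver, marker, window_handle, drill, corner_block, hinge_part from where it was at the start of the episode below 0.025 m and angle between each of cleaner, drill's own z axis and vertical below 0.3 rad); the robot touches nothing.
It fails at once if a clamp that was already shut is opened (beyond 0.15 rad) (value of joint any of swing_b, swing_c above 0.15 rad).
It fails at once if the fingertips come down over the knob of a shut clamp (pointing at the wrong one) ((horizontal distance between the grasp point and knob_b below 0.025 m and z of the grasp point in the frame of knob_b below 0.06 m) or (horizontal distance between the grasp point and knob_c below 0.025 m and z of the grasp point in the frame of knob_c below 0.06 m)).
It fails at once if the clamp is squeezed or slammed (over 40 N) (contact force between the fingers and clamp_a above 40 N).
It fails at once if the profile is shifted or lifted more than 12 mm (distance of profile from where it was at the start of the episode above 0.012 m).
It fails at once if a bystander is moved or lifted more than 25 mm (distance of any of tape_roll, cleaner, screwdriver, marker, window_handle, drill, corner_block, hinge_part from where it was at the start of the episode above 0.025 m).
It also fails if it takes over 51 s, if anything falls off the work surface, if the arm or the gripper's body presses on something with over 40 N, if the wrist force passes 120 N, or if a joint passes its speed limit or range.

## Working session

There is one attempt and no reset: what is moved stays moved. The work goes in short steps, Python scripts to look and compute and a tool call to move; the robot and the scene stay as the last step left them, time stands still between calls to the robot, and variables do not carry over. Pictures are saved under pics/ and viewed, about 8 in all and at most 12, crops included, and the job is handed in when it is done.

Besides the shell and the picture viewer there is one more tool, called after "Call:" as name(argument=value, ...) on one line, values as JSON. move_arm: Moves the arm, as the interface text tells. Its arguments: {"type":"object","properties":{"travel":{"type":"array"},"yaw":{"type":"array"},"hand":{"type":"number"},"squeeze":{"type":"number"}},"required":["travel","yaw"]}

```bash
mkdir -p pics
python3 - <<'E'
from station import state, viewer, bot
import cv2
for c in("side","top"):
    d=viewer.camera(c); cv2.imwrite(f"pics/{c}0.png",d["image"][:,:,::-1])
    print(c,d["fx"],d["cx"],d["distortion"],d["R"],d["t"])
    for l in("knob_a","clamp_a","profile","jig"):
        print(l,[(r["rect"],round(r["confidence"],2)) for r in viewer.spot_in(c,l)][:6])
print(state(),bot.pinch_z)
E
```

```text
side 560.7760187054221 321.61007469556404 [-0.1185566  0.         0.         0.         0.       ] [[-0.75408668 -0.65662055 -0.01423839]
 [-0.46423862  0.54823297 -0.69564582]
 [ 0.4645813  -0.51796724 -0.7182438 ]] [ 482.68602997  264.01147874 1379.74894595]
knob_a [([310.0, 245.6, 334.7, 259.7], 0.61), ([341.4, 207.4, 362.7, 228.5], 0.47)]
clamp_a [([330.8, 208.0, 362.3, 228.4], 0.71), ([350.6, 182.7, 364.0, 205.8], 0.53), ([313.9, 239.3, 333.7, 258.6], 0.49)]
profile [([307.1, 181.4, 400.8, 285.5], 0.94)]
jig [([295.5, 176.4, 415.2, 307.2], 0.79), ([346.7, 204.5, 352.0, 207.2], 0.35)]
top 481.1466810084984 318.8687642210274 [-0.02734289  0.          0.          0.          0.        ] [[ 0.020825   -0.99960448  0.01889955]
 [-0.99669049 -0.0222426  -0.07818782]
 [ 0.07857727 -0.01720874 -0.99675949]] [  81.87273515  568.32007014 1199.07236173]
knob_a [([377.8, 218.3, 420.5, 243.9], 0.66), ([351.0, 226.2, 361.3, 273.1], 0.65)]
clamp_a [([377.0, 217.9, 421.7, 247.4], 0.89), ([285.0, 229.9, 301.0, 278.8], 0.8), ([345.3, 224.9, 362.4, 273.2], 0.71)]
profile [([269.9, 247.5, 442.3, 290.5], 0.67)]
jig [([255.5, 213.3, 453.3, 299.5], 0.91), ([374.7, 222.8, 388.1, 236.6], 0.46)]
{'time_s': 0.5, 'joints': array([-63.32240092,  39.4825627 , -11.14934298,  89.68705206,
         9.01287871,  51.71064346, -12.32355274]), 'qvel': array([ 0.21954332, -0.12343851,  0.03420411, -0.07678933,  0.02815056,
        0.09694253,  0.00248779]), 'joint_efforts': array([ 7.18366155e-04, -5.39137816e+01, -1.26539536e+00, -1.58736402e+01,
        9.91914072e-03,  2.46499854e-03, -4.57345027e-05]), 'tcp_pos': array([261.55640949, 567.63666413, 207.20689905]), 'ee_rot': array([ 1.79999723e+02, -1.21160224e-03,  6.52611268e+01]), 'ft_force': array([-0.49355441,  0.03766575,  0.15944345]), 'torque': array([-0.00611395, -0.01724292,  0.03958504]), 'gripper_width': 1.0027408013949606} 18.700000000000003
```

Run:
```python
import cv2
a=cv2.imread("pics/top0.png")
cv2.imwrite("pics/topcrop.png",cv2.resize(a[200:310,250:460],None,fx=3.8,fy=3.8,interpolation=cv2.INTER_CUBIC))
```

```text
(no output)
```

View pics/top0.png

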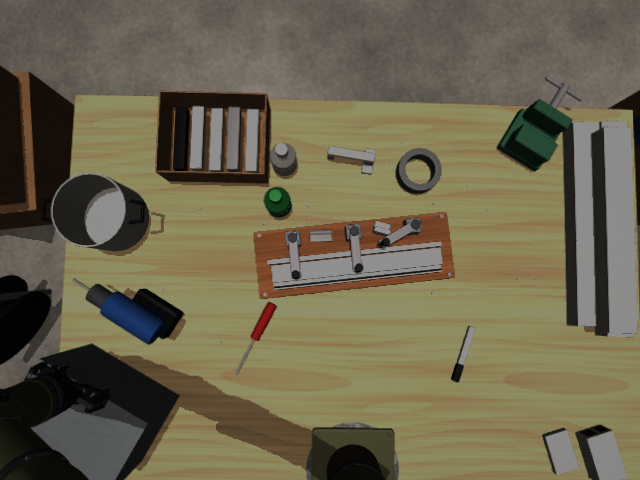

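View pics/side0.png

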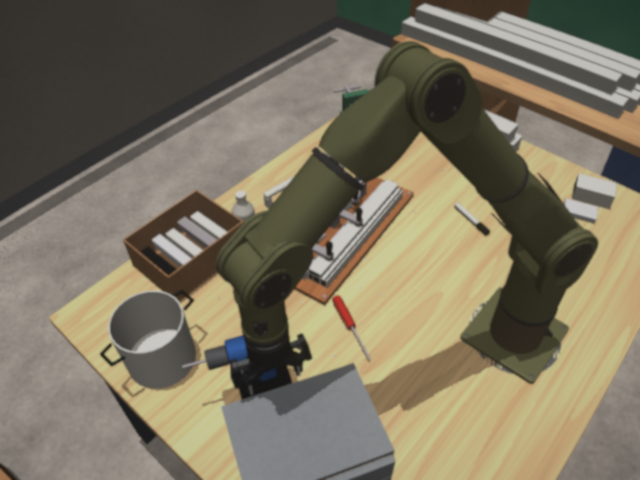

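View pics/topcrop.png

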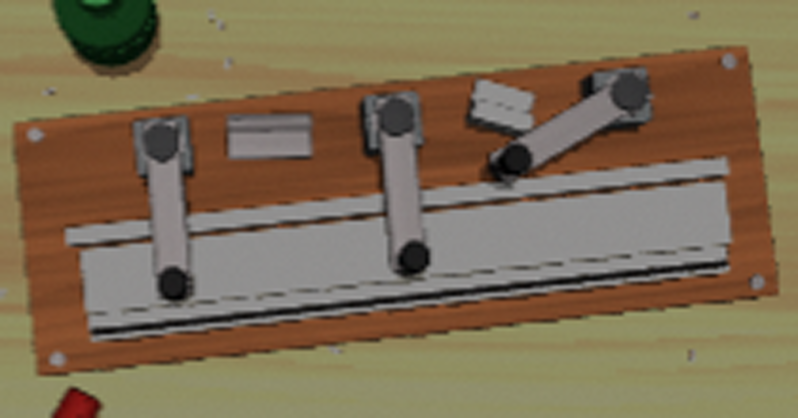

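The top view shows three knobs: left at (295,274), middle at (358,267), both across the profile, and right at (386,242), whose arm lies off the profile with its post at (416,224). The close crop confirms that the right-hand one is open. The only other things near it are the hinge leaf at (382,228) and the middle arm.

```bash
cat > h.py <<'E'
import numpy as np, cv2
def world(d,px,z):
    K=np.array([[d["fx"],0,d["cx"]],[0,d["fy"],d["cy"]],[0,0,1]])
    u=cv2.undistortPoints(np.array([[px]],float),K,np.array(d["distortion"]))[0,0]
    R=np.array(d["R"]);t=np.array(d["t"]); o=-R.T@t; v=R.T@np.array([u[0],u[1],1])
    return o+v*(z-o[2])/v[2]
E
python3 - <<'E'
from station import viewer,state
from h import *
d=viewer.camera("top")
c=lambda x,y:(250+(x+.5)/3.8-.5,200+(y+.5)/3.8-.5)
P={}
for n,p,z in[("kL",(172,282),121),("kM",(412,256),121),("kR",(516,158),121),("pL",(162,138),88),("pM",(396,115),88),("pR",(630,92),88),
 ("c1",(35,134),18),("c2",(728,61),18),("c3",(757,282),18),("c4",(57,359),18),("prof1",(83,252),63),("prof2",(728,182),63),("hingeleft",(470,120),30),("hingeright",(532,100),30)]:
    P[n]=world(d,c(*p),z); print(n,P[n].round(1))
for s in "LMR":
    v=P["k"+s]-P["p"+s]; print(s,np.hypot(*v[:2]),np.degrees(np.arctan2(v[1],v[0])))
v=P["c1"]-P["c2"];print("board yaw",np.degrees(np.arctan2(v[1],v[0]))-90)
v=P["pL"]-P["pR"];print("post yaw",np.degrees(np.arctan2(v[1],v[0]))-90, np.hypot(*v[:2]))
E
```

```text
kL [484.7 149.8 121. ]
kM [503.7   3.6 121. ]
kR [565.2 -59.6 121. ]
pL [575.7 159.4  88. ]
pM [593.6  11.7  88. ]
pR [ 611.8 -137.2   88. ]
c1 [582.9 247.1  18. ]
c2 [ 643.1 -219.2   18. ]
c3 [ 494.1 -239.    18. ]
c4 [433.5 228.   18. ]
prof1 [503.4 209.1  63. ]
prof2 [ 557.6 -206.9   63. ]
hingeleft [597.6 -42.9  30. ]
hingeright [612.  -84.2  30. ]
L 91.46949727081952 -173.9958490152187
M 90.35036361514149 -174.82373799252818
R 90.4506920724619 120.9772211774408
board yaw 7.359431201381881
post yaw 6.9410363556053625 298.76959959094864
```

Call:
move_arm(travel=[[0,0,-0.8],[0,0,-0.8],[0,0,-0.8],[0,0,-0.8],[-0.8,0.98,0],[-0.8,0.98,0],[-0.8,0.98,0],[-0.8,0.98,0],[-0.8,0.98,0],[-0.8,0.98,0],[-0.8,0.98,0],[-0.8,0.98,0],[-0.8,0.98,0],[-0.8,0.98,0],[-0.8,0.98,0],[-0.8,0.98,0],[-0.8,0.98,0],[-0.8,0.98,0],[-0.8,0.98,0],[-0.8,0.98,0]], yaw=[0,0,0,0,0,0,0,0,0,0,0,0,0,0,0,0,0,0,0,0], hand=-1, squeeze=20)

```text
time_s: 3.05
tcp_pos: [484.1, 112.1, 287.4]
ee_rot: [180.0, -0.0, 65.3]
ft_force: [0.6, 0.6, 0.1]
gripper_width: -0.002
```

Call:
move_arm(travel=[[-0.82,0.98,0],[-0.82,0.98,0],[-0.82,0.98,0],[-0.82,0.98,0],[-0.82,0.98,0],[-0.82,0.98,0],[0,0,0.6],[0,0,0.6],[0,0,0.6],[0,0,0.6],[0,0,0.6],[0,0,0.6],[0,0,0.5],[0,0,0.3],[0,0,0]], yaw=[0,0,0,0,0,0,0,0,0,0,0,0,0,0,0])

```text
time_s: 4.92
tcp_pos: [565.4, -60.3, 176.7]
ee_rot: [-180.0, 0.0, 65.3]
ft_force: [-0.4, -0.2, 0.3]
gripper_width: 0.002
```

Run:
```python
from station import viewer,state
import cv2,numpy as np
ims=[]
for c,(x,y) in(("top",(350,230)),("side",(345,210))):
    d=viewer.camera(c); ims.append(cv2.resize(d["image"][y-60:y+80,x-70:x+70,::-1],None,fx=2.8,fy=2.8,interpolation=cv2.INTER_CUBIC))
cv2.imwrite("pics/p1.png",np.hstack(ims)); s=state(); print(s["tcp_pos"],s["ft_force"],s["time_s"])
```

```text
[566.06424861 -60.24918821 177.48531219] [-0.30403876  0.75131745  0.12582295] 5.025
```

View pics/p1.png

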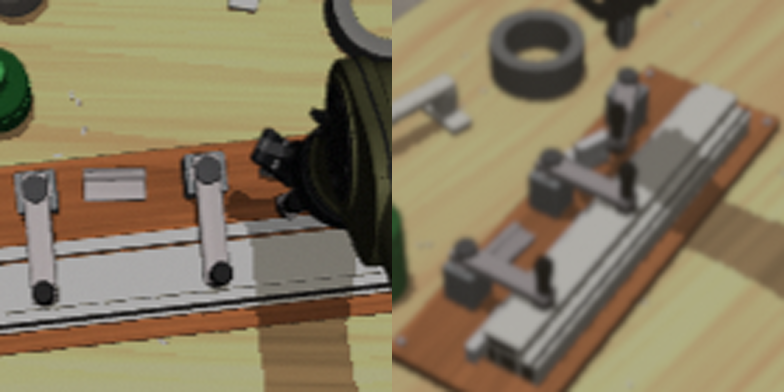

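The side view shows the shut fingertips at crop (622,40), directly above the open knob at (617,105). Next I descend 25 mm and hold.

Call:
move_arm(travel=[[0,0,0.4],[0,0,0.4],[0,0,0.2],[0,0,0],[0,0,0],[0,0,0],[0,0,0],[0,0,0],[0,0,0],[0,0,0],[0,0,0],[0,0,0],[0,0,0],[0,0,0],[0,0,0],[0,0,0],[0,0,0],[0,0,0],[0,0,0],[0,0,0]], yaw=[0,0,0,0,0,0,0,0,0,0,0,0,0,0,0,0,0,0,0,0])

```text
time_s: 7.52
tcp_pos: [565.7, -60.2, 152.2]
ee_rot: [-180.0, -0.0, 65.3]
ft_force: [-0.1, 0.2, -0.7]
gripper_width: -0.004
```

Run:
```python
from station import viewer,state
from h import *
d=viewer.camera("side")
print("side knob",world(d,(275+225/2.8,150+105/2.8),121).round(1),state()["tcp_pos"])
cv2.imwrite("pics/p2.png",cv2.resize(d["image"][150:250,290:400,::-1],None,fx=5,fy=5,interpolation=cv2.INTER_CUBIC))
```

```text
side knob [564.  -60.8 121. ] [565.70590098 -60.23442318 152.19968587]
```

View pics/p2.png

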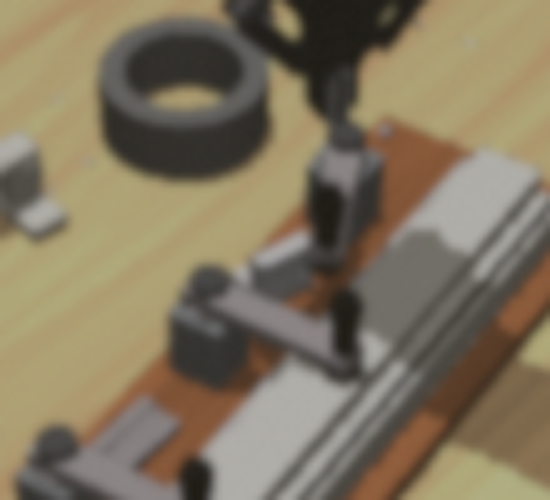

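Call:
move_arm(travel=[[0,0,0],[0,0,0],[0,0,0],[0,0,0]], yaw=[0,0,0,0])

```text
time_s: 8.07
tcp_pos: [565.7, -60.2, 152.2]
ee_rot: [180.0, -0.0, 65.3]
ft_force: [0.6, -0.0, -0.5]
gripper_width: -0.002
```

Both cameras agree on the knob at about (565,-60), and the tips are above it with a clear gap. Now I go beside the knob, on the far left side, and down.

Call:
move_arm(travel=[[0.4,0,0],[0.5,0,0],[0.54,0,0],[0,0,0],[0,0,0.5],[0,0,0.5],[0,0,0.5],[0,0,0.4],[0,0,0.34],[0,0,0],[-0.1,0,0],[-0.1,0,0],[0,0,0]], yaw=[0,0,0,0,0,0,0,0,0,0,0,0,0])

```text
time_s: 9.7
tcp_pos: [578.7, -32.6, 96.5]
ee_rot: [180.0, 0.0, 65.2]
ft_force: [-0.6, 0.5, 1.2]
gripper_width: -0.001
```

Call:
move_arm(travel=[[-0.1,0,0],[-0.1,0,0],[-0.1,0,0],[0,0,0]], yaw=[0,0,0,0])

```text
time_s: 10.2
tcp_pos: [575.4, -39.3, 96.1]
ee_rot: [-180.0, 0.0, 65.2]
ft_force: [0.2, 0.2, -0.7]
gripper_width: 0.003
```

Call:
move_arm(travel=[[-0.21,-0.13,0],[-0.22,-0.12,0],[-0.23,-0.1,0],[-0.235,-0.087,0],[-0.24,-0.07,0],[-0.245,-0.053,0],[-0.25,-0.036,0],[-0.25,-0.02,0],[0,0,0]], yaw=[0,0,0,0,0,0,0,0,0])

```text
time_s: 11.32
tcp_pos: [541.7, -76.7, 96.2]
ee_rot: [180.0, 0.1, 65.2]
ft_force: [0.2, -0.3, 0.6]
gripper_width: -0.002
```

Run:
```python
from station import viewer,state
from h import *
d=viewer.camera("side")
print(state()["tcp_pos"],state()["ft_force"])
cv2.imwrite("pics/p3.png",cv2.resize(d["image"][150:250,290:400,::-1],None,fx=5,fy=5,interpolation=cv2.INTER_CUBIC))
```

```text
[542.08274794 -76.49889013  96.21220653] [ 0.31813623 -0.09634547  0.17008425]
```

View pics/p3.png

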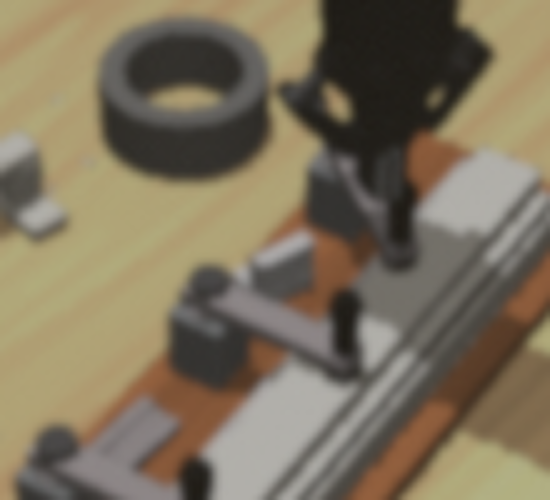

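The arm follows: the knob has moved to crop (402,215), over the profile. I continue the arc.

Call:
move_arm(travel=[[-0.25,0,0],[-0.25,0.017,0],[-0.25,0.035,0],[-0.245,0.052,0],[-0.24,0.07,0],[-0.235,0.087,0],[0,0,0]], yaw=[0,0,0,0,0,0,0])

```text
time_s: 12.25
tcp_pos: [532.5, -112.5, 96.2]
ee_rot: [180.0, 0.0, 65.2]
ft_force: [-1.0, 0.1, 0.1]
gripper_width: 0.001
```

Call:
move_arm(travel=[[-0.12,0.05,0],[-0.11,0.05,0],[-0.11,0.06,0],[0,0,0]], yaw=[0,0,0,0])

```text
time_s: 12.75
tcp_pos: [532.5, -121.1, 96.2]
ee_rot: [180.0, 0.0, 65.2]
ft_force: [-0.4, 1.5, -0.2]
gripper_width: -0.001
```

Run:
```python
from station import viewer,state
from h import *
d=viewer.camera("side")
print(state()["tcp_pos"],state()["ft_force"])
cv2.imwrite("pics/p4.png",cv2.resize(d["image"][150:250,290:400,::-1],None,fx=5,fy=5,interpolation=cv2.INTER_CUBIC))
```

```text
[ 532.58388311 -121.04240437   96.17872053] [0.43388645 0.70546481 0.33823273]
```

View pics/p4.png

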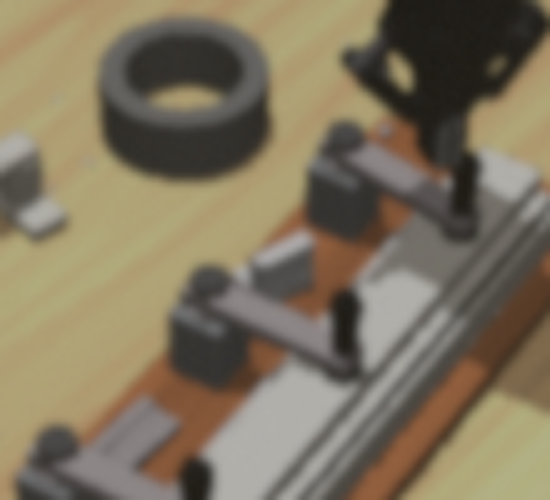

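Nearly parallel to its neighbour. I creep on toward the stop, watching the force.

Call:
move_arm(travel=[[-0.07,0.03,0],[-0.07,0.03,0],[0,0,0]], yaw=[0,0,0])

```text
time_s: 13.18
tcp_pos: [532.3, -124.6, 96.2]
ee_rot: [-180.0, 0.0, 65.2]
ft_force: [-0.8, 0.0, -0.3]
gripper_width: -0.003
```

Call:
move_arm(travel=[[-0.07,0.03,0],[0,0,0],[0,0,0]], yaw=[0,0,0])

```text
time_s: 13.55
tcp_pos: [532.4, -126.6, 96.2]
ee_rot: [180.0, 0.0, 65.3]
ft_force: [0.1, 0.9, -0.3]
gripper_width: 0.001
```

Call:
move_arm(travel=[[-0.06,0.03,0],[0,0,0],[0,0,0]], yaw=[0,0,0])

```text
time_s: 13.92
tcp_pos: [532.4, -128.2, 96.2]
ee_rot: [180.0, 0.0, 65.3]
ft_force: [0.5, 0.7, -0.1]
gripper_width: 0.0
```

Call:
move_arm(travel=[[-0.06,0.03,0],[0,0,0],[0,0,0]], yaw=[0,0,0])

```text
time_s: 14.3
tcp_pos: [532.5, -129.8, 96.2]
ee_rot: [180.0, 0.0, 65.3]
ft_force: [0.7, 1.5, -0.4]
gripper_width: 0.003
```

Call:
move_arm(travel=[[-0.05,0.02,0],[0,0,0]], yaw=[0,0])

```text
time_s: 14.55
tcp_pos: [532.4, -131.1, 96.2]
ee_rot: [180.0, -0.0, 65.3]
ft_force: [-0.0, 1.1, 0.9]
gripper_width: 0.005
```

Call:
move_arm(travel=[[-0.05,0.02,0],[0,0,0]], yaw=[0,0])

```text
time_s: 14.8
tcp_pos: [532.4, -132.5, 96.2]
ee_rot: [180.0, -0.0, 65.3]
ft_force: [-1.2, 1.3, -0.1]
gripper_width: 0.0
```

Run:
```python
from station import viewer,state
from h import *
d=viewer.camera("side")
print(state()["tcp_pos"],state()["ft_force"])
cv2.imwrite("pics/p5.png",cv2.resize(d["image"][150:250,290:400,::-1],None,fx=5,fy=5,interpolation=cv2.INTER_CUBIC))
```

```text
[ 532.37960351 -132.54304787   96.18467121] [-0.48474369  0.71561487  0.59500795]
```

View pics/p5.png

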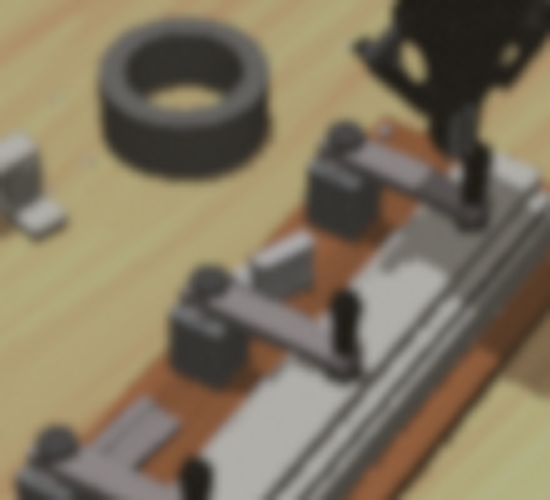

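Run:
```python
from station import viewer
from h import *
d=viewer.camera("side")
f=lambda x,y,z:world(d,(290+(x+.5)/5-.5,150+(y+.5)/5-.5),z)
for k,h in(((478,147),(345,132)),((347,294),(210,275))):
    K,H=f(*k,121),f(*h,88);v=K-H;print(K.round(1),H.round(1),np.hypot(*v[:2]),np.degrees(np.arctan2(v[1],v[0]))%360)
```

```text
[ 521.3 -145.   121. ] [ 611.1 -136.7   88. ] 90.1340832649248 185.239084554819
[ 5.031e+02 -5.000e-01  1.210e+02] [592.4   9.8  88. ] 89.85644298096582 186.57206969618096
```

Call:
move_arm(travel=[[-0.05,0.02,0],[0,0,0]], yaw=[0,0])

```text
time_s: 15.15
tcp_pos: [532.3, -133.9, 96.2]
ee_rot: [180.0, -0.0, 65.3]
ft_force: [0.0, 1.2, 0.2]
gripper_width: 0.0
```

Call:
move_arm(travel=[[-0.05,0.02,0],[0,0,0]], yaw=[0,0])

```text
time_s: 15.4
tcp_pos: [532.3, -135.3, 96.2]
ee_rot: [180.0, -0.0, 65.3]
ft_force: [-0.5, 0.6, 0.4]
gripper_width: -0.002
```

Call:
move_arm(travel=[[-0.04,0.02,0],[0,0,0]], yaw=[0,0])

```text
time_s: 15.65
tcp_pos: [532.3, -136.3, 96.2]
ee_rot: [180.0, -0.0, 65.3]
ft_force: [0.5, 1.2, -0.1]
gripper_width: 0.002
```

Call:
move_arm(travel=[[-0.04,0.02,0],[0,0,0]], yaw=[0,0])

```text
time_s: 15.9
tcp_pos: [532.4, -137.1, 96.2]
ee_rot: [180.0, -0.0, 65.3]
ft_force: [0.7, 2.4, 0.2]
gripper_width: -0.001
```

Call:
move_arm(travel=[[-0.04,0.02,0],[0,0,0]], yaw=[0,0])

```text
time_s: 16.15
tcp_pos: [532.3, -137.5, 96.2]
ee_rot: [-180.0, -0.1, 65.3]
ft_force: [0.4, 4.5, 0.8]
gripper_width: -0.001
```

The force has risen to 4.5 N while motion stalls, so the arm is on its stop. Backing off and clear.

Call:
move_arm(travel=[[0.2,0,0],[0.5,0,0],[0.5,0,0],[0,0,-0.5],[0,0,-0.9],[0,0,-0.9],[0,0,-0.9],[0,0,-0.9],[0,0,-0.9],[0,0,-0.9],[0,-0.9,0],[0,-0.9,0],[0,-0.9,0],[0,-0.9,0],[0,-0.9,0],[0,-0.9,0],[0,-0.9,0],[0,0,0],[0,0,0],[0,0,0]], yaw=[0,0,0,0,0,0,0,0,0,0,0,0,0,0,0,0,0,0,0,0])

```text
time_s: 18.65
tcp_pos: [402.8, -45.7, 243.9]
ee_rot: [179.9, -0.0, 65.2]
ft_force: [0.0, 0.2, 0.5]
gripper_width: -0.005
```

Run:
```python
from station import viewer,state
from h import *
print(state()["tcp_pos"],state()["ft_force"],state()["time_s"])
ims=[]
for c,(x,y) in(("top",(290,190)),("side",(290,150))):
    d=viewer.camera(c); ims.append(cv2.resize(d["image"][y:y+130,x:x+130,::-1],(400,400),interpolation=cv2.INTER_CUBIC))
cv2.imwrite("pics/p6.png",np.hstack(ims))
```

```text
[402.84151244 -45.67805654 243.8585741 ] [0.04359183 0.20760699 0.53232252] 18.65
```

View pics/p6.png

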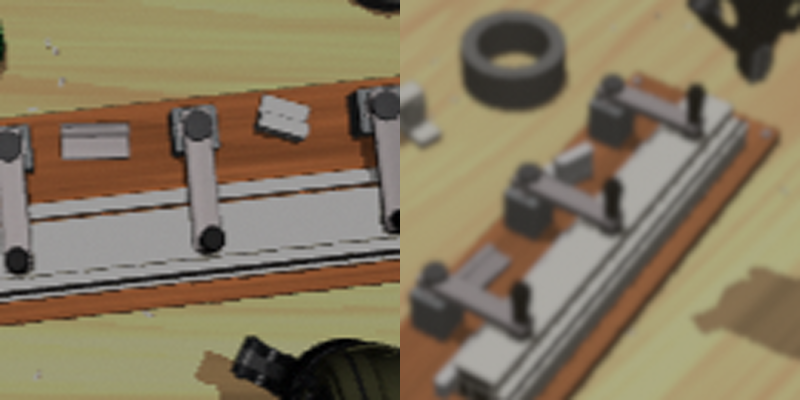

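All three arms now lie parallel across the profile: the top crop shows posts at (10,140), (198,122) and (383,100), and the profile and hinge leaf are unmoved. The gripper is clear, so I hand the job in.

```bash
python3 -c "
from station import bot; print(bot.finish_job())"
```

```text
the job is handed in; nothing more can be done
None
```

I pointed out the open clamp, pushed it shut, moved clear and handed the job in at about 18.7 s. The hand-in gives no verdict, so the result rests on my own checks.

- **Which clamp:** the open one was the right-hand clamp seen from above, about 66° off shut. Both cameras put its knob at about (565, -60) mm, agreeing to within 2 mm.
- **Pointing:** I held the shut fingertips about 31 mm above the knob for over 2 s, with no contact force showing.
- **Pushing:** I pushed the knob round with the outside of the fingers. The force stayed around 1–2 N, then rose to 4.5 N as motion stalled at the stop.
- **Last checks:** the final pictures show all three arms parallel across the profile. The profile, hinge leaf, aluminium angle and tape roll look where they were, and the force reads about zero with the gripper clear.

The stop came about 11 mm later than I had worked out, probably because the shut fingers are thinner than I assumed. I therefore went by the rise in force and the pictures. I did not measure the final swing angle. The final crops did not cover the bottle, drill, screwdriver and marker; my path stayed high or well away from them.

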